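# Open the safety-capped medicine vial in the bamboo box

### The arm

A 7-joint arm with a two-finger parallel gripper is mounted at the origin on the work surface. World frame = base frame: x ahead of the robot, y to its left, z up, the work surface at z = 0. Lengths are in mm, angles in rad, forces in N, time in s.
With the tool pointing down it reaches from about 350 to 900 mm from the base axis. Payload 8.1 kg.
Tool frame: the origin (TCP) lies between the finger pads; the fingertips stand r.tcp_to_tips ahead of it and the grasp point (between the pads) lies 6 mm ahead of it (r.tcp_to_tips is the distance from the TCP to the fingertips, in mm); y points along the fingers, x is the direction in which the jaws open and shut, and the axes are right-handed (so a half turn about y gives the same grasp; the last joint's range is limited). The gripper opens to 92 mm and grips with 3 to 60 N. Pads are 19 mm wide; open, the fingers measure 130 mm over their backs; the gripper's body (75 mm by 190 mm) begins 47 mm behind the grasp point.
Start: joints at [1.12, 0.434, 0.025, 1.573, -0.012, 1.134, -0.075], TCP at [212.996, -587.599, 251.742] pointing down, gripper open.
Joint ranges: [-2.62, 2.62], [-0.44, 2.09], [-1.27, 1.32], [0.08, 2.57], [-1.32, 4.46], [0.12, 2], [-2.74, 2.74]. Speed limits (rad/s): [2.22, 2.22, 3.01, 3.01, 3.14, 3.14, 3.14].

### API

Orientations are given as a rotation vector (axis times angle).
In Python, from workcell import r, cams gives the robot as it stands. The module is installed in compiled form; this text tells all that it offers.
- The arm moves only by the tool send_rows, never from a script. Its argument "increments" is a list of rows, each a list of 3 entries, a list of its own where there are three numbers: the turn, a rotation vector about the tool's x, y, z in degrees, then the shift along the tool's x, y, z in cm, then the closure, from -1 (fully open) to 1 (shut), so that 0 is half open. In form: [[[ax, ay, az], [tx, ty, tz], fingers], ...]. A call has 1 to 12 rows; each row shifts and turns the commanded pose from where the row before left it, along the tool's axes as they then stand; what a row does not reach is not made up. A row lasts 1/10 s, in which the tool goes at most 50 mm and 8.59 degrees, less where a joint would pass 70% of its speed; a pose out of reach is approached as far as the arm can. A call is refused whole if a number of a shift passes 5 or a number of a turn 8.59, either way. A call with a gripper value outside its range is refused whole. The fingers move at their own pace and stop on an object; "newtons" is the grip in N (left out, the last holds). Time passes only in rows, so rows that do not move let the fingers close. It gives the time, the measured TCP pose, the force and the opening at its end, in the units of the state.
- r.observe(): the state, without advancing time (a new reading comes with each control period).
- cams.read_camera(name): name is "scene" or "top" or "wrist"; returns the picture (420x560x3 uint8, blue, green, red); there is no depth.
- cams.calibration(name): a dict with "mtx" (3x3 intrinsics, pixels), "R" (3x3) and "t" (3): a world point X has camera coordinates R X + t; the wrist camera has in their place "tool_from_camera" (4x4, takes a point from camera to tool coordinates, whose origin is the TCP and whose axes are the tool frame's). Camera axes: x right, y down, z forward; pixel columns grow to the right and rows downward; lengths in mm; the calibration is good to about 2 mm. A picture is of the moment at which its call begins: read the wrist's pose just before it. calibration takes no time and is no camera call.
- r.job_done(): hands the job in, once; it reports no verdict.
The state is a dict: "time_s": time; "joint_positions": joint angles; "qd": joint speeds; "tau": joint torques, N m; "tcp_pos": TCP position; "tool_rot": TCP orientation; "wrist_force": force on the tool from outside, world axes, zero at the start; "torque": the same for the moment, N m; "gripper_width": opening from 0.0 (shut) to 1.0 (fully open).
Only numpy, scipy, OpenCV 4.12 (cv2) and the standard library are available. Lean on these libraries where they do the work, as an engineer would, in place of code of your own. Each camera call takes 0.05 s, during which the arm holds its last target. There are 200 camera calls.

### The job

Swing the door of the bamboo box wide open by its handle (about square to the box front) and leave it open. Then push the white safety cap of the medicine vial inside straight down and, keeping it down, twist it anticlockwise until it comes free, and lift it off. Finish while still holding the cap level in the gripper, straight above the open vial and about five centimetres clear of its mouth, with the vial still seated upright in the box and the owl, comb, thermometer and carabiners left where they are.

Things in the scene. Friction and masses are not known exactly. Their poses are not given: they have to be found in the camera images.
- med_box: fixed bamboo box, 170 (x) by 190 (y) mm, walls 8 mm thick, 124 mm high; front on its -x side. Origin: centre of underside, at bench level; z up. A 57 mm square pocket, 12 mm deep, on the 10 mm thick floor above the origin holds the vial. The swing door carries the whole flat top too (top face at 134 mm), so opening it uncovers the vial; vial axis to back wall 77 mm, to each side wall 87 mm.
- med_door (a joint): door angle in rad: 0 shut, 1.57 square to the box front, stop at 1.85; may start a little ajar. It turns about a vertical axis at the box's left (+y) front edge, clockwise from above: its right end comes towards the robot. Slight friction (0.12 N m) keeps it where left. Below about 1.4 its top still overhangs the opening; from 1.55 on the gripper has ample room at the cap.
- door_hinge (a point): point on the door's vertical hinge axis, 105 mm above the bench, at the box's left front edge. Its x and y axes turn with the door: when shut they are parallel to those of the box.
- door_handle (a point): grip point on the door's steel D-handle, 105 mm above the bench: an upright round bar 10 mm thick, top at 123 mm, foot at 55 mm, 35 mm (axis to face) off the front face, joined to it at top and foot by arms square to the face. In the door's frame it is at x = -46, y = -125 mm from the hinge axis. Pinch it from above, fingers closing along the door's y, one on each side of bar and arm.
- vial: amber medicine vial, loose, about 250 g: 54 mm square foot 14 mm high standing in the box's pocket (1.5 mm play each side, which keeps it from turning), round body 42 mm across above it up to 70 mm, then a narrower neck. Origin: centre of its underside, 10 mm above the bench; z up.
- vial_mouth (a point): point on the vial's axis at its top once the cap is off, 100.5 mm above its underside (the cap's spring seal stands at the top of the neck).
- cap: white ribbed safety cap on the vial, 50 mm across, 26 high, 22 g, red bar on top towards its +x. Origin: centre of lower rim, 76.5 mm above the vial's underside when locked, x axis then along the vial's x. Locked by a sprung catch: push down 5 mm or more (9 N; hard stop 6.5 mm, 10.5 N), keep it down, turn anticlockwise (from above) 55 to 120 degrees, best 78, lift straight off.
- cap_top (a point): centre of the cap's flat top, 26 mm above its lower rim (112.5 mm above the bench when locked). Turned clockwise or without pushing, the cap stays locked, and pulling then lifts the vial. Fingers closed on the cap may reach below its rim without touching the vial, whose body is narrower.
- owl: white ceramic owl figurine, 64 mm across, 100 mm tall, loose, on the bench to the right of the box; origin: centre of its underside. To be left alone.
- thermometer: round stainless dial thermometer lying face up, 72 mm across, 13 mm high, loose, on the bench to the left of the box; origin: centre of its underside. To be left alone.
- comb: flat black plastic comb, 150 by 35 by 4 mm, loose, on the bench on the right; origin: middle of its underside. To be left alone.
- carabiners: two aluminium carabiners clipped together (they move as one piece), about 125 by 40 by 8 mm, loose, on the bench on the left; origin: middle of its underside. To be left alone.

How it is judged:
By the outcome, as a careful person would: the job done as asked, in the order asked, and still so for the second after the job is handed in, while the arm keeps its last pose, push and grip.
It also fails if it takes over 58 s, if anything falls off the work surface, if the arm or the gripper's body presses on something with over 40 N, if the wrist force passes 120 N, or if a joint passes its speed limit or range.

## Working session

There is one attempt and no reset: what is moved stays moved. The work goes in short steps, Python scripts to look and compute and a tool call to move; the robot and the scene stay as the last step left them, time stands still between calls to the robot, and variables do not carry over. Pictures are saved under pics/ and viewed, about 8 in all and at most 12, crops included, and the job is handed in when it is done.

Besides the shell and the picture viewer there is one more tool, called after ">>>" by a JSON object that holds its "api" and its "payload", one argument or row to a line. send_rows: Moves the arm, as the interface text tells. Its arguments: {"type":"object","properties":{"increments":{"type":"array"},"newtons":{"type":"number"}},"required":["increments"]}

```bash
mkdir -p pics; python3 - <<'E'
from workcell import r,cams
import cv2,numpy as np
np.set_printoptions(precision=4,suppress=True)
print(r.observe(), r.tcp_to_tips)
for n in ("scene","top","wrist"):
    c=cams.calibration(n); print(n,c)
a=[cams.read_camera(n) for n in("scene","top","wrist")]
for n,i in zip(("scene","top","wrist"),a): cv2.imwrite(f"pics/{n}0.png",i)
E
```

```text
{'time_s': 0.0, 'joint_positions': array([ 1.1204,  0.4352,  0.025 ,  1.5741, -0.0116,  1.134 , -0.0751]), 'qd': array([ 0.0014, -0.0015,  0.0005,  0.0014, -0.0003, -0.0004, -0.0008]), 'tau': array([ -0.0005, -66.7853,   0.9851, -31.4465,  -0.0604,   0.0428,
         0.0001]), 'tcp_pos': array([ 212.7881, -587.1374,  250.9294]), 'tool_rot': array([-1.353 ,  0.9504, -0.9481]), 'wrist_force': array([-0.1562, -0.678 ,  0.6834]), 'torque': array([ 0.0029, -0.0328, -0.0417]), 'gripper_width': 1.0008498641012162} 25.0
scene {'mtx': array([[379.3104,   0.    , 280.4165],
       [  0.    , 379.3104, 207.3609],
       [  0.    ,   0.    ,   1.    ]]), 'R': array([[ 0.3524,  0.9359, -0.    ],
       [ 0.6878, -0.259 , -0.6782],
       [-0.6347,  0.239 , -0.7349]]), 't': array([-251.4611, -290.0381, 1251.6454])}
top {'mtx': array([[380.2568,   0.    , 288.1544],
       [  0.    , 380.2568, 210.3044],
       [  0.    ,   0.    ,   1.    ]]), 'R': array([[-0.0158, -0.9999, -0.0066],
       [-0.9952,  0.0164, -0.097 ],
       [ 0.0971,  0.0051, -0.9953]]), 't': array([ 90.5874, 536.1049, 911.6536])}
wrist {'mtx': array([[360.5176,   0.    , 281.3113],
       [  0.    , 360.5176, 207.3287],
       [  0.    ,   0.    ,   1.    ]]), 'tool_from_camera': array([[   1.    ,   -0.0004,   -0.0004,   -0.2499],
       [   0.0003,   -0.2659,    0.964 , -133.05  ],
       [  -0.0005,   -0.964 ,   -0.2659,   71.5123],
       [   0.    ,    0.    ,    0.    ,    1.    ]])}
```

View pics/top0.png

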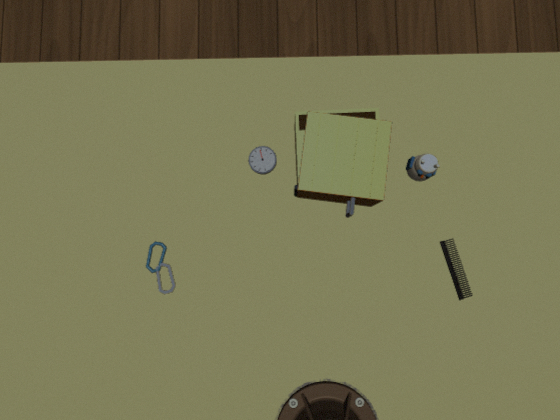

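View pics/scene0.png

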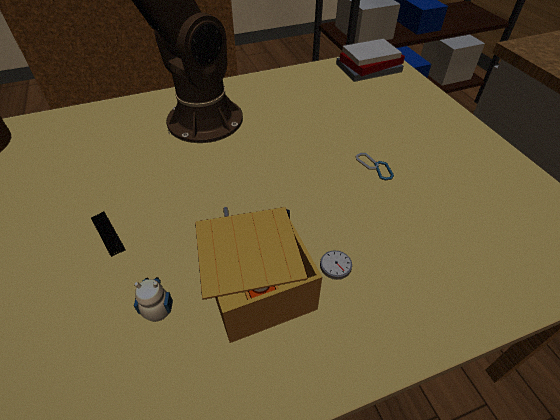

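```bash
cat > h.py <<'E'
from workcell import r,cams
import cv2,numpy as np
from scipy.spatial.transform import Rotation as Ro
np.set_printoptions(precision=3,suppress=True)
def pose():
    s=r.observe(); return Ro.from_rotvec(s["tool_rot"]).as_matrix(),np.array(s["tcp_pos"])
def ray(n,px,P=None):
    c=cams.calibration(n); d=np.linalg.solve(c["mtx"],np.array([*px,1.]))
    if n=="wrist":
        R,p=P; T=c["tool_from_camera"]
        return R@T[:3,3]+p, R@T[:3,:3]@d
    R=c["R"]; return -R.T@c["t"], R.T@d
def onz(n,px,z,P=None):
    o,d=ray(n,px,P); return o+d*(z-o[2])/d[2]
def proj(n,X,P=None):
    c=cams.calibration(n); X=np.asarray(X,float)
    if n=="wrist":
        R,p=P;T=c["tool_from_camera"]; x=T[:3,:3].T@(R.T@(X-p)-T[:3,3])
    else: x=c["R"]@X+c["t"]
    x=c["mtx"]@x; return x[:2]/x[2]
def tri(rays):
    A=np.zeros((3,3));b=np.zeros(3)
    for o,d in rays:
        d=d/np.linalg.norm(d);M=np.eye(3)-np.outer(d,d);A+=M;b+=M@o
    X=np.linalg.solve(A,b)
    return X,[np.linalg.norm(np.cross(X-o,d/np.linalg.norm(d))) for o,d in rays]
E
python3 - <<'E'
from h import *
print(pose()[0])
for nm,p,z in (("FL top door",(299,190),134),("FR",(384,200),134),("BR",(392,121),134),("BL",(308,112),134),("box BL",(295,110),124),("boxBR",(376,109),124),("handle",(350,203),123),("therm",(262,160),13),("owl",(422,168),0),("comb1",(447,240),0),("comb2",(465,298),0)): print(nm,onz("top",p,z))
i=cv2.imread("pics/top0.png")[95:225,280:400]; i=cv2.resize(i,None,fx=5,fy=4.6,interpolation=cv2.INTER_CUBIC)
i=cv2.convertScaleAbs(i,alpha=1.5,beta=20); cv2.imwrite("pics/top0c.png",i)
print(tri([ray("scene",(226,211)),ray("top",(350,203))]))
E
```

```text
[[ 0.341 -0.     0.94 ]
 [-0.94   0.001  0.341]
 [-0.001 -1.    -0.   ]]
FL top door [571.346  56.893 134.   ]
FR [ 546.167 -128.319  134.   ]
BR [ 723.196 -153.254  134.   ]
BL [747.282  33.484 134.   ]
box BL [756.133  62.311 124.   ]
boxBR [ 755.119 -121.071  124.   ]
handle [542.059 -55.675 123.   ]
therm [668.046 146.294  13.   ]
owl [ 643.156 -262.011    0.   ]
comb1 [ 458.619 -315.461    0.   ]
comb2 [ 314.986 -351.813    0.   ]
(array([540.798, -55.849, 130.745]), [np.float64(1.4425779318215897), np.float64(1.442577931821524)])
```

View pics/top0c.png

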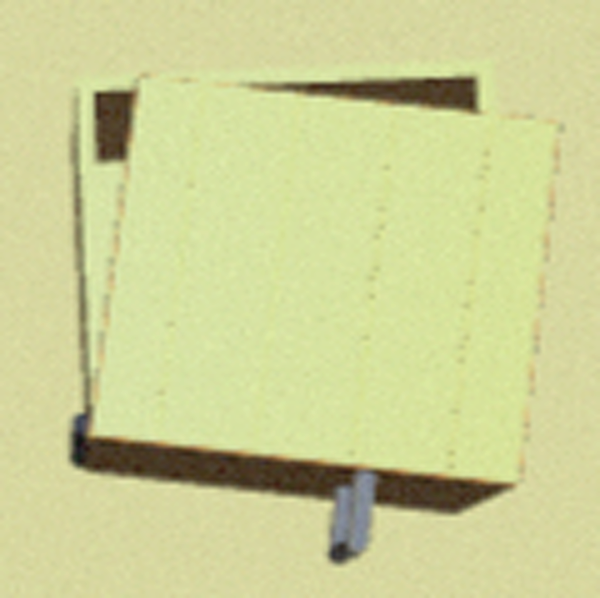

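Door is ajar by about 8°, with the handle bar top at about (352,213) in the top image and the hinge at about (296,190). I'll move over the handle for a close wrist view.

```bash
cat >> h.py <<'E'
def twist(R0,p0,R1,p1):
    from scipy.linalg import logm
    T=np.eye(4);T[:3,:3]=R0.T@R1;T[:3,3]=R0.T@(np.asarray(p1)-p0)
    L=logm(T).real
    return np.degrees([L[2,1],L[0,2],L[1,0]]),L[:3,3]/10
def down(yaw): # tool x at world yaw deg, y down
    a=np.radians(yaw);x=np.array([np.cos(a),np.sin(a),0]);y=np.array([0,0,-1.]);return np.c_[x,y,np.cross(x,y)]
def go(yaw,p,N):
    R,q=pose(); w,v=twist(R,q,down(yaw),p); print("per row turn",(w/N).round(2),"shift",(v/N).round(3),"N",N)
E
python3 - <<'E'
from h import *
go(-97.7,[540,-60,300],15)
E
```

```text
per row turn [ 0.    1.84 -0.  ] shift [-3.295 -0.324  2.567] N 15
```

>>> {"api": "send_rows", "payload": {
  "increments": [
    [[0,1.84,0],[-3.3,-0.32,2.57],-1],
    [[0,1.84,0],[-3.3,-0.32,2.57],-1],
    [[0,1.84,0],[-3.3,-0.32,2.57],-1],
    [[0,1.84,0],[-3.3,-0.32,2.57],-1],
    [[0,1.84,0],[-3.3,-0.32,2.57],-1],
    [[0,1.84,0],[-3.3,-0.32,2.57],-1],
    [[0,1.84,0],[-3.3,-0.32,2.57],-1],
    [[0,1.84,0],[-3.3,-0.32,2.57],-1],
    [[0,1.84,0],[-3.3,-0.32,2.57],-1],
    [[0,1.84,0],[-3.3,-0.32,2.57],-1],
    [[0,1.84,0],[-3.3,-0.32,2.57],-1],
    [[0,1.84,0],[-3.3,-0.32,2.57],-1]
  ]
}}

```text
time_s: 1.35
tcp_pos: [448.5, -146.0, 290.3]
tool_rot: [-1.191, 1.238, -1.238]
wrist_force: [-0.0, 0.3, -0.7]
gripper_width: 0.998
```

>>> {"api": "send_rows", "payload": {
  "increments": [
    [[0,1.84,0],[-3.3,-0.32,2.57],-1],
    [[0,1.84,0],[-3.3,-0.32,2.57],-1],
    [[0,1.84,0],[-3.3,-0.32,2.57],-1],
    [[0,0,0],[0,0,0],-1],
    [[0,0,0],[0,0,0],-1]
  ]
}}

```text
time_s: 1.85
tcp_pos: [531.8, -53.5, 299.2]
tool_rot: [-1.145, 1.306, -1.305]
wrist_force: [-0.5, -0.1, 0.3]
gripper_width: 0.995
```

```bash
python3 - <<'E'
from h import *
P=pose(); i=cams.read_camera("wrist"); cv2.imwrite("pics/w1.png",i); np.savez("w1.npz",R=P[0],p=P[1]); print(P)
cv2.imwrite("pics/w1b.png",cv2.convertScaleAbs(i,alpha=1.4,beta=15))
E
```

```text
(array([[-0.131, -0.001,  0.991],
       [-0.991,  0.   , -0.131],
       [ 0.   , -1.   , -0.001]]), array([531.834, -53.528, 299.176]))
```

View pics/w1b.png

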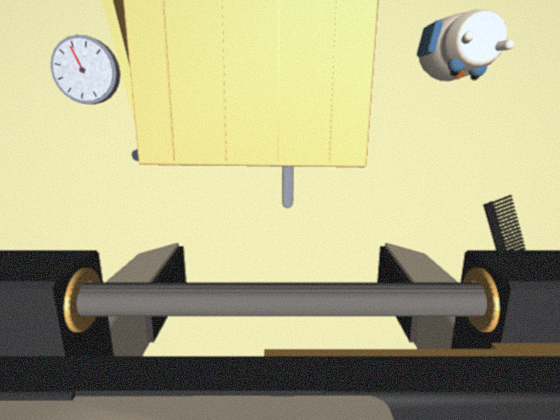

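Wrist view: door front edge runs (139,163)–(366,165), and the handle bar top is at about (288,202), its arm running up from there. Now to measure it and set up a second view for the height.

```bash
cat >> h.py <<'E'
def handle(i,c,w=45):
    x0,y0=int(c[0])-w,int(c[1])-w; s=i[max(y0,0):y0+2*w,max(x0,0):x0+2*w]
    hsv=cv2.cvtColor(s,cv2.COLOR_BGR2HSV); m=((hsv[...,1]<75)&(hsv[...,2]>40)).astype(np.uint8)*255
    m=cv2.morphologyEx(m,cv2.MORPH_OPEN,np.ones((3,3)))
    n,l,st,ce=cv2.connectedComponentsWithStats(m); k=1+np.argmax(st[1:,4]); ys,xs=np.where(l==k)
    return xs+max(x0,0),ys+max(y0,0)
E
python3 - <<'E'
from h import *
i=cv2.imread("pics/w1.png"); z=np.load("w1.npz");P=(z["R"],z["p"])
xs,ys=handle(i,(288,185)); print(xs.min(),xs.max(),ys.min(),ys.max())
b=ys>ys.max()-9; c=(xs[b].mean(),ys.max()+.5-5.8); print(c)
H=onz("wrist",c,123,P); print("handle",H)
# front edge via mask of door colour columns: fit line of strongest row gradient
g=cv2.GaussianBlur(i,(3,3),0).astype(float)
hs=cv2.cvtColor(i,cv2.COLOR_BGR2HSV); print("hsv door",hs[120,250],"bench",hs[190,200],"handle",hs[190,288])
pts=[]
for x in list(range(150,275,5))+list(range(300,360,5)):
    col=g[150:180,x].sum(1); d=np.abs(np.gradient(col)); pts.append((x,150+d.argmax()))
pts=np.array(pts); k=np.polyfit(pts[:,0],pts[:,1],1); print(k,np.abs(np.polyval(k,pts[:,0])-pts[:,1]).max())
A=onz("wrist",(139,np.polyval(k,139)),134,P);B=onz("wrist",(366,np.polyval(k,366)),134,P)
print("FL",A,"FR",B,np.linalg.norm(A-B),"yaw of -y",np.degrees(np.arctan2(*(B-A)[1::-1])))
print("tri",tri([ray("wrist",c,P),ray("top",(351.6,213.5))]))
go(-97.7,[470,-130,300],4)
E
```

```text
243 332 166 229
(np.float64(287.5), np.float64(223.7))
handle [501.934 -54.834 123.   ]
hsv door [ 29  95 164] bench [ 28  64 164] handle [109  47 115]
[  0.01  163.938] 0.7549231738380229
FL [572.405  60.792 134.   ] FR [ 545.699 -126.165  134.   ] 188.85412874892106 yaw of -y -98.12951340665214
tri (array([514.772, -54.157, 159.867]), [np.float64(1.8065175447673523), np.float64(1.806517544767317)])
per row turn [0.02 0.01 0.01] shift [ 2.07  -0.017 -1.267] N 4
```

```bash
sed -i 's/m=((hsv\[...,1\]<75)&(hsv\[...,2\]>40))/m=((hsv[...,0]>75)\&(hsv[...,0]<150)\&(hsv[...,1]>15)\&(hsv[...,2]>40))/' h.py
python3 - <<'E'
from h import *
i=cv2.imread("pics/w1.png"); z=np.load("w1.npz");P=(z["R"],z["p"])
xs,ys=handle(i,(288,185),32); print(xs.min(),xs.max(),ys.min(),ys.max())
b=ys>ys.max()-9; c=(xs[b].mean(),ys.max()+.5-5.8); print(c)
H=onz("wrist",c,123,P); print("handle",H)
print("tri",tri([ray("wrist",c,P),ray("top",(351.6,213))]))
A=np.array([572.4,60.8]);u=np.array([-26.7,-187]);u/=np.linalg.norm(u);n=np.array([u[1],-u[0]]);d=H[:2]-A;print(d@u,d@n)
E
```

```text
284 291 167 205
(np.float64(287.08474576271186), np.float64(199.7))
handle [524.115 -57.31  123.   ]
tri (array([521.221, -58.501, 114.56 ]), [np.float64(1.5259486131743092), np.float64(1.5259486131741733)])
123.74924793957145 31.10539910197791
```

>>> {"api": "send_rows", "payload": {
  "increments": [
    [[0,0,0],[2.1,0,-1.3],-1],
    [[0,0,0],[2.1,0,-1.3],-1],
    [[0,0,0],[2.1,0,-1.3],-1],
    [[0,0,0],[2.1,0,-1.3],-1],
    [[0,0,0],[0,0,0],-1],
    [[0,0,0],[0,0,0],-1]
  ]
}}

```text
time_s: 2.5
tcp_pos: [468.1, -131.9, 299.9]
tool_rot: [-1.141, 1.309, -1.31]
wrist_force: [0.5, 0.4, -0.0]
gripper_width: 0.996
```

```bash
python3 - <<'E'
from h import *
z=np.load("w1.npz");P1=(z["R"],z["p"])
P=pose(); i=cams.read_camera("wrist"); cv2.imwrite("pics/w2.png",i); np.savez("w2.npz",R=P[0],p=P[1]); print(P[1])
e=proj("wrist",[526,-58,123],P); print(e)
xs,ys=handle(i,e,40); print(xs.min(),xs.max(),ys.min(),ys.max())
b=ys>ys.max()-9; c=(xs[b].mean(),ys.max()+.5-5.8); print(c, onz("wrist",c,123,P))
E
```

```text
[ 468.064 -131.896  299.888]
[185.784 137.446]
180 190 102 146
(np.float64(186.31746031746033), np.float64(140.7)) [523.271 -57.886 123.   ]
```

```bash
python3 - <<'E'
from h import *
f=lambda x,y,z=124:onz("top",(280+x/5-.4,95+y/4.6-.4),z)
a,b,c=f(80,88),f(490,63),f(88,420); print(a,b,c,"yaw back",np.degrees(np.arctan2(*(a-b)[0:2])),np.linalg.norm(a-b))
go(-98.1,[522.3,-57.7,170],5)
E
```

```text
[747.397  61.106 124.   ] [ 756.697 -124.751  124.   ] [582.116  60.475 124.   ] yaw back -2.864578973623403 186.0887647954086
per row turn [-0.    0.07  0.  ] shift [-1.601  2.598  0.86 ] N 5
```

>>> {"api": "send_rows", "payload": {
  "increments": [
    [[0,0.35,0],[-1.6,2.6,0.86],-1],
    [[0,0,0],[-1.6,2.6,0.86],-1],
    [[0,0,0],[-1.6,2.6,0.86],-1],
    [[0,0,0],[-1.6,2.6,0.86],-1],
    [[0,0,0],[-1.6,2.6,0.86],-1],
    [[0,0,0],[0,0,0],-1],
    [[0,0,0],[0,0,0],-1]
  ]
}}

```text
time_s: 3.25
tcp_pos: [522.6, -56.7, 169.5]
tool_rot: [-1.141, 1.312, -1.31]
wrist_force: [-0.4, -0.6, 0.1]
gripper_width: 1.001
```

```bash
python3 - <<'E'
from h import *
P=pose(); i=cams.read_camera("wrist"); cv2.imwrite("pics/w3.png",i)
print(P[1],proj("wrist",[522.3,-57.7,123],P))
go(-98.1,[522.3,-57.7,111],3)
E
```

```text
[522.562 -56.684 169.489] [283.767 246.953]
per row turn [-0.    0.03  0.  ] shift [ 0.012  1.976 -0.019] N 3
```

View pics/w3.png

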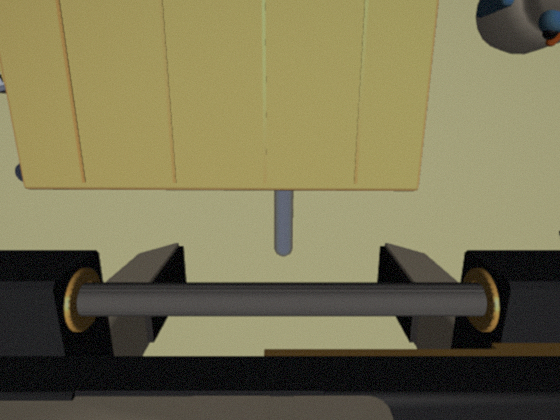

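The handle bar end sits at (284,246), exactly where predicted (284,247), and the door edge is level with the jaws. Next: descend and pinch.

>>> {"api": "send_rows", "payload": {
  "increments": [
    [[0,0,0],[0.1,1.95,0],-1],
    [[0,0,0],[0,1.95,0],-1],
    [[0,0,0],[0,1.95,0],-1],
    [[0,0,0],[0,0,0],-1],
    [[0,0,0],[0,0,0],1],
    [[0,0,0],[0,0,0],1],
    [[0,0,0],[0,0,0],1],
    [[0,0,0],[0,0,0],1],
    [[0,0,0],[0,0,0],1],
    [[0,0,0],[0,0,0],1]
  ],
  "newtons": 20
}}

```text
time_s: 4.3
tcp_pos: [522.6, -58.2, 111.4]
tool_rot: [-1.14, 1.311, -1.312]
wrist_force: [-0.1, 0.7, -0.2]
gripper_width: 0.527
```

```bash
python3 - <<'E'
from h import *
s=r.observe(); print(s["tcp_pos"],s["wrist_force"],s["gripper_width"])
# swing: handle rel. hinge (-46,-125) in door frame; body-frame constant twist about hinge
# tool x = -door y, tool z = door x
h=np.array([46.,125.]) # hinge from handle in door x,y -> tool (x=-125, z=46)
c=np.array([-125.,0,46.])
from scipy.spatial.transform import Rotation as Ro
for st in(6,8):
    Rt=Ro.from_rotvec([0,np.radians(st),0]).as_matrix()
    print(st,(c-Rt@c)/10, "T1",(Rt.T@c-c)/10)
E
```

```text
[522.638 -58.247 111.395] [-0.073  0.748 -0.203] 0.5274594556078335
6 [-0.549  0.    -1.281] T1 [-0.412  0.    -1.332]
8 [-0.762  0.    -1.695] T1 [-0.519  0.    -1.784]
```

```bash
python3 - <<'E'
from h import *
for conv in("shift first","turn first"):
    R=np.array([[.341,0,.94],[-.94,.001,.341],[-.001,-1,0]]);p=np.array([212.8,-587.1,250.9])
    D=Ro.from_rotvec([0,np.radians(1.84),0]).as_matrix();v=np.array([-33,-3.2,25.7])
    for k in range(15):
        if conv[0]=="s":p=p+R@v;R=R@D
        else:R=R@D;p=p+R@v
    print(conv,p)
E
```

```text
shift first [531.439 -53.727 299.293]
turn first [548.402 -64.233 299.277]
```

>>> {"api": "send_rows", "payload": {
  "increments": [
    [[0,0,0],[0,0,0],1],
    [[0,0,0],[0,0,0],1],
    [[0,0,0],[0,0,0],1],
    [[0,0,0],[0,0,0],1],
    [[0,0,0],[0,0,0],1],
    [[0,0,0],[0,0,0],1]
  ]
}}

```text
time_s: 4.9
tcp_pos: [522.8, -57.7, 111.2]
tool_rot: [-1.139, 1.311, -1.311]
wrist_force: [1.4, 2.2, -2.0]
gripper_width: 0.105
```

>>> {"api": "send_rows", "payload": {
  "increments": [
    [[0,6,0],[-0.55,0,-1.28],1],
    [[0,6,0],[-0.55,0,-1.28],1],
    [[0,6,0],[-0.55,0,-1.28],1],
    [[0,6,0],[-0.55,0,-1.28],1],
    [[0,0,0],[0,0,0],1]
  ],
  "newtons": 25
}}

```text
time_s: 5.4
tcp_pos: [479.3, -21.3, 111.2]
tool_rot: [-0.892, 1.608, -1.607]
wrist_force: [-0.1, 0.0, -4.4]
gripper_width: 0.103
```

>>> {"api": "send_rows", "payload": {
  "increments": [
    [[0,6,0],[-0.55,0,-1.28],1],
    [[0,6,0],[-0.55,0,-1.28],1],
    [[0,6,0],[-0.55,0,-1.28],1],
    [[0,6,0],[-0.55,0,-1.28],1],
    [[0,6,0],[-0.55,0,-1.28],1],
    [[0,0,0],[0,0,0],1]
  ]
}}

```text
time_s: 6.0
tcp_pos: [453.3, 38.7, 111.1]
tool_rot: [-0.519, 1.929, -1.931]
wrist_force: [-6.4, -1.1, 12.6]
gripper_width: 0.105
```

>>> {"api": "send_rows", "payload": {
  "increments": [
    [[0,6,0],[-0.55,0,-1.28],1],
    [[0,6,0],[-0.55,0,-1.28],1],
    [[0,6,0],[-0.55,0,-1.28],1],
    [[0,6,0],[-0.55,0,-1.28],1],
    [[0,6,0],[-0.55,0,-1.28],1],
    [[0,0,0],[0,0,0],1],
    [[0,0,0],[0,0,0],1]
  ]
}}

```text
time_s: 6.7
tcp_pos: [458.0, 100.4, 110.1]
tool_rot: [-0.061, 2.201, -2.202]
wrist_force: [-11.3, 3.9, 26.0]
gripper_width: 0.106
```

```bash
python3 - <<'E'
from h import *
P=pose(); print(P[1],np.degrees(np.arctan2(P[0][1,0],P[0][0,0])),r.observe()["joint_positions"])
i=cams.read_camera("top"); cv2.imwrite("pics/top1.png",i)
c=i[60:300,240:440]; cv2.imwrite("pics/top1c.png",cv2.convertScaleAbs(cv2.resize(c,None,fx=3,fy=2.5,interpolation=cv2.INTER_CUBIC),alpha=1.6,beta=20))
E
```

```text
[458.026 100.436 110.134] -177.2974556917641 [-1.027  0.534  0.978  2.151 -0.638  0.79  -2.73 ]
```

View pics/top1c.png

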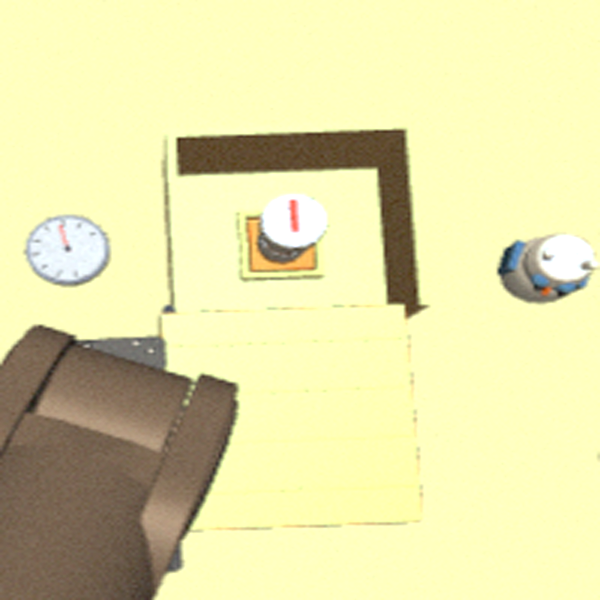

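Door is open, near 89–90° (top edge (165,312)–(405,305) in the crop). The vial's cap is visible at about (294,215), with the red bar pointing back. Joint 7 is at its limit, so I'll release here and lift.

>>> {"api": "send_rows", "payload": {
  "increments": [
    [[0,0,0],[0,0,0],-1],
    [[0,0,0],[0,0,0],-1],
    [[0,0,0],[0,0,0],-1],
    [[0,0,0],[0,0,0],-1],
    [[0,0,0],[0,0,0],-1],
    [[0,0,0],[0,0,0],-1]
  ]
}}

```text
time_s: 7.35
tcp_pos: [458.0, 99.0, 109.2]
tool_rot: [-0.054, 2.203, -2.205]
wrist_force: [-0.9, -0.1, -0.7]
gripper_width: 0.573
```

>>> {"api": "send_rows", "payload": {
  "increments": [
    [[0,-1,0],[0,-1,0],-1],
    [[0,-2,0],[0,-3,0],-1],
    [[0,-3,0],[0,-3,0],-1],
    [[0,-4,0],[0,-4,0],-1],
    [[0,-4,0],[0,-4,0],-1],
    [[0,-4,0],[0,-4,0],-1],
    [[0,0,0],[0,0,0],-1]
  ]
}}

```text
time_s: 8.05
tcp_pos: [461.8, 98.8, 303.9]
tool_rot: [-0.367, 2.029, -2.025]
wrist_force: [0.3, -0.1, 0.5]
gripper_width: 0.997
```

```bash
python3 - <<'E'
from h import *
s=r.observe();P=pose(); print(s["tcp_pos"],P[0],s["joint_positions"],s["gripper_width"],s["wrist_force"])
go(-130,[600,-40,290],12)
E
```

```text
[461.775  98.765 303.926] [[-0.937 -0.001  0.35 ]
 [-0.35   0.002 -0.937]
 [ 0.    -1.    -0.002]] [-1.352  0.265  1.303  1.91  -0.279  1.176 -2.732] 0.9968787430421066 [ 0.253 -0.079  0.548]
per row turn [ 0.01 -2.46 -0.  ] shift [-0.276  0.114  1.627] N 12
```

>>> {"api": "send_rows", "payload": {
  "increments": [
    [[0,-4,0],[-0.3,0.1,0.8],-1],
    [[0,-4,0],[-0.3,0.1,1.6],-1],
    [[0,-4,0],[-0.3,0.1,1.6],-1],
    [[0,-4,0],[-0.3,0.1,1.6],-1],
    [[0,-4,0],[-0.3,0.1,1.6],-1],
    [[0,-4,0],[-0.3,0.1,1.6],-1],
    [[0,-4,0],[-0.3,0.1,1.6],-1],
    [[0,0,0],[0,0,0],-1]
  ]
}}

```text
time_s: 8.85
tcp_pos: [534.1, 22.5, 291.8]
tool_rot: [-0.78, 1.724, -1.723]
wrist_force: [-0.1, -0.2, 0.2]
gripper_width: 0.997
```

```bash
python3 - <<'E'
from h import *
s=r.observe();P=pose(); print(s["tcp_pos"],np.degrees(np.arctan2(P[0][1,0],P[0][0,0])),P[0][2,:],s["joint_positions"])
go(-130,[610,5,290],6)
E
```

```text
[534.059  22.467 291.828] -131.68193819398505 [ 0.006 -1.    -0.003] [-0.898  0.367  1.037  1.783 -0.335  1.192 -2.06 ]
per row turn [ 0.03 -0.28  0.06] shift [-0.608  0.027  1.148] N 6
```

>>> {"api": "send_rows", "payload": {
  "increments": [
    [[0,1.5,0],[-0.6,0,1.15],-1],
    [[0,0,0],[-0.6,0,1.15],-1],
    [[0,0,0],[-0.6,0,1.15],-1],
    [[0,0,0],[-0.6,0,1.15],-1],
    [[0,0,0],[-0.6,0,1.15],-1],
    [[0,0,0],[-0.6,0,1.15],-1],
    [[0,0,0],[0,0,0],-1],
    [[0,0,0],[0,0,0],-1]
  ]
}}

```text
time_s: 9.65
tcp_pos: [608.3, 4.1, 291.1]
tool_rot: [-0.761, 1.743, -1.74]
wrist_force: [-0.1, -0.5, 0.1]
gripper_width: 0.999
```

```bash
python3 - <<'E'
from h import *
s=r.observe();P=pose(); print(s["tcp_pos"],np.degrees(np.arctan2(P[0][1,0],P[0][0,0])),P[0][2,:],s["joint_positions"])
i=cams.read_camera("wrist"); cv2.imwrite("pics/w4.png",i); np.savez("w4.npz",R=P[0],p=P[1])
t=cams.read_camera("top"); cv2.imwrite("pics/top2.png",t)
E
```

```text
[608.273   4.056 291.07 ] -133.19851869230442 [ 0.006 -1.    -0.005] [-0.722  0.511  0.979  1.604 -0.435  1.272 -1.994]
```

View pics/w4.png

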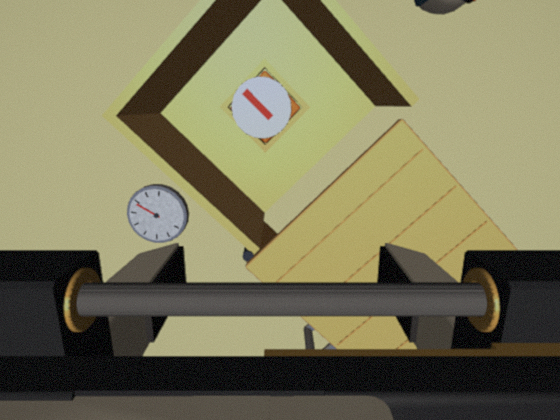

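Wrist view: white cap centred at about (261,107) with its red bar. Box left-back corner is at (106,115), and the door edge runs (246,265)–(403,119). Next: measure the cap, box yaw and door angle.

```bash
cat >> h.py <<'E'
def cap(i,e,w=50):
    x0,y0=max(int(e[0])-w,0),max(int(e[1])-w,0); s=i[y0:y0+2*w,x0:x0+2*w]
    hsv=cv2.cvtColor(s,cv2.COLOR_BGR2HSV); red=((hsv[...,1]>120)&((hsv[...,0]<8)|(hsv[...,0]>172))&(hsv[...,2]>80))
    m=(((hsv[...,1]<45)&(hsv[...,2]>110))|red).astype(np.uint8)*255
    m=cv2.morphologyEx(cv2.morphologyEx(m,cv2.MORPH_OPEN,np.ones((3,3))),cv2.MORPH_CLOSE,np.ones((7,7)))
    cs,_=cv2.findContours(m,cv2.RETR_EXTERNAL,cv2.CHAIN_APPROX_NONE); c=max(cs,key=cv2.contourArea)
    el=cv2.fitEllipse(cv2.convexHull(c)); ry,rx=np.where(red)
    v=cv2.fitLine(np.c_[rx,ry].astype(np.float32),cv2.DIST_HUBER,0,.01,.01).ravel()
    return (el[0][0]+x0,el[0][1]+y0),el[1],(v[2]+x0,v[3]+y0),v[:2]
E
python3 - <<'E'
from h import *
z=np.load("w4.npz");P=(z["R"],z["p"]);i=cv2.imread("pics/w4.png")
c,ax,rp,rv=cap(i,(261,107)); print(c,ax,rp,rv)
C=onz("wrist",c,112.5,P); print("cap",C)
for d in ax: print("diam", np.linalg.norm(onz("wrist",(c[0]+d/2,c[1]),112.5,P)-C)*2)
a=onz("wrist",np.array(rp)-12*rv,112.5,P);b=onz("wrist",np.array(rp)+12*rv,112.5,P);print("bar yaw",np.degrees(np.arctan2(*(a-b)[1::-1])))
t=cv2.imread("pics/top2.png");ct,axt,_,_=cap(t,proj("top",C),18);print("top",ct,axt,tri([ray("wrist",c,P),ray("top",ct)]))
f=lambda p,q,z:(onz("wrist",p,z,P),onz("wrist",q,z,P))
y=lambda ab:np.degrees(np.arctan2(*(ab[1]-ab[0])[1::-1]))
L=f((249,250),(106,115),124);print("left wall",L,y(L))
L=f((246,265),(403,119),134);print("door edge",L,y(L),np.linalg.norm(L[1]-L[0]))
E
```

```text
(260.9416046142578, 106.8991470336914) (59.74177932739258, 61.9792594909668) (np.float32(257.29935), np.float32(103.93722)) [0.693 0.721]
cap [671.07  -33.002 112.5  ]
diam 49.68433341495606
diam 51.54599011915632
bar yaw 1.204051281408987Traceback (most recent call last):
  File "<stdin>", line 7, in <module>
  File "h.py", line 47, in cap
    cs,_=cv2.findContours(m,cv2.RETR_EXTERNAL,cv2.CHAIN_APPROX_NONE); c=max(cs,key=cv2.contourArea)
                                                                        ~~~^^^^^^^^^^^^^^^^^^^^^^^^
ValueError: max() iterable argument is empty
```

```bash
python3 - <<'E'
from h import *
z=np.load("w4.npz");P=(z["R"],z["p"]);i=cv2.imread("pics/w4.png")
c,ax,rp,rv=cap(i,(261,107)); C=onz("wrist",c,112.5,P)
t=cv2.imread("pics/top1.png");ct,axt,_,_=cap(t,proj("top",C),18);print("top",ct,axt,tri([ray("wrist",c,P),ray("top",ct)]))
f=lambda p,q,z:(onz("wrist",p,z,P),onz("wrist",q,z,P))
y=lambda ab:np.degrees(np.arctan2(*(ab[1]-ab[0])[1::-1]))
L=f((249,250),(106,115),124);print("left wall",L,y(L))
L=f((246,265),(403,119),134);print("door edge",L,y(L),np.linalg.norm(L[1]-L[0]))
go(-133,[671,-33,160],10)
E
```

```text
top (337.6504707336426, 147.69871711730957) (21.076147079467773, 21.951330184936523) (array([670.914, -33.228, 110.773]), [np.float64(0.35787806023478136), np.float64(0.35787806023478386)])
left wall (array([589.583,  60.043, 124.   ]), array([751.467,  61.637, 124.   ])) 0.5640912777224648
door edge (array([583.744,  68.353, 134.   ]), array([ 587.723, -108.443,  134.   ])) -88.7106865421337 176.8401709547715
per row turn [ 0.03 -0.02  0.03] shift [-0.163  1.31   0.718] N 10
```

>>> {"api": "send_rows", "payload": {
  "increments": [
    [[0.3,0,0.3],[-0.15,1.3,0.7],-1],
    [[0,0,0],[-0.15,1.3,0.7],-1],
    [[0,0,0],[-0.15,1.3,0.7],-1],
    [[0,0,0],[-0.15,1.3,0.7],-1],
    [[0,0,0],[-0.15,1.3,0.7],-1],
    [[0,0,0],[-0.15,1.3,0.75],-1],
    [[0,0,0],[-0.15,1.3,0.75],-1],
    [[0,0,0],[-0.2,1.3,0.75],-1],
    [[0,0,0],[-0.2,1.3,0.75],-1],
    [[0,0,0],[-0.2,1.3,0.7],-1],
    [[0,0,0],[0,0,0],-1],
    [[0,0,0],[0,0,0],-1]
  ]
}}

```text
time_s: 10.95
tcp_pos: [672.2, -33.7, 161.1]
tool_rot: [-0.754, 1.738, -1.74]
wrist_force: [0.3, -0.5, -0.2]
gripper_width: 0.999
```

```bash
python3 - <<'E'
from h import *
s=r.observe();P=pose(); print(s["tcp_pos"],np.degrees(np.arctan2(P[0][1,0],P[0][0,0])),P[0][2,:],s["joint_positions"])
i=cams.read_camera("wrist"); cv2.imwrite("pics/w5.png",i); np.savez("w5.npz",R=P[0],p=P[1])
e=proj("wrist",[671,-33,112.5],P); c=cap(i,e,95); print(e,c, onz("wrist",c[0],112.5,P))
go(-133,[671,-33,106],3)
E
```

```text
[672.2   -33.745 161.116] -133.1486551183927 [ 0.001 -1.     0.001] [-0.531  0.72   0.852  1.595 -0.588  1.102 -1.852]
[281.925 247.658] ((281.1176223754883, 242.232177734375), (88.503173828125, 104.35913848876953), (np.float32(276.34448), np.float32(243.89804)), array([0.737, 0.676], dtype=float32)) [673.573 -34.818 112.5  ]
per row turn [-0.02 -0.05  0.01] shift [ 0.013  1.856 -0.049] N 3
```

View pics/w5.png

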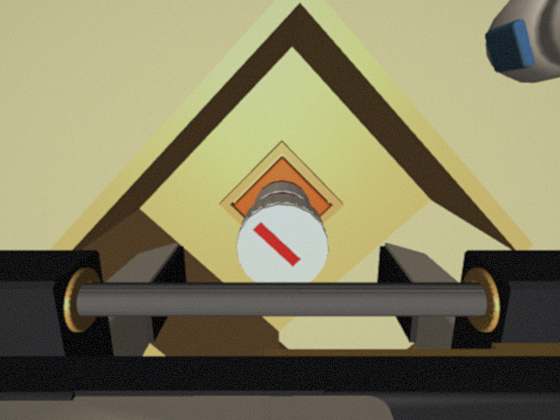

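Cap centred at about (282,247) between the open fingers, matching the prediction (282,248). Next: descend and grip.

>>> {"api": "send_rows", "payload": {
  "increments": [
    [[0,0,0],[0,1.85,-0.1],-1],
    [[0,0,0],[0,1.85,-0.05],-1],
    [[0,0,0],[0,1.8,0],-1],
    [[0,0,0],[0,0,0],-1],
    [[0,0,0],[0,0,0],1],
    [[0,0,0],[0,0,0],1],
    [[0,0,0],[0,0,0],1],
    [[0,0,0],[0,0,0],1],
    [[0,0,0],[0,0,0],1],
    [[0,0,0],[0,0,0],1],
    [[0,0,0],[0,0,0],1],
    [[0,0,0],[0,0,0],1]
  ],
  "newtons": 40
}}

```text
time_s: 12.2
tcp_pos: [671.1, -32.8, 106.5]
tool_rot: [-0.754, 1.738, -1.74]
wrist_force: [-0.3, -1.0, 2.4]
gripper_width: 0.534
```

>>> {"api": "send_rows", "payload": {
  "increments": [
    [[0,0,0],[0,0,0],1],
    [[0,0,0],[0,0.2,0],1],
    [[0,0,0],[0,0.2,0],1],
    [[0,0,0],[0,0.2,0],1],
    [[0,0,0],[0,0.1,0],1],
    [[0,0,0],[0,0,0],1],
    [[0,0,0],[0,0,0],1]
  ]
}}

```text
time_s: 12.9
tcp_pos: [671.3, -33.0, 100.0]
tool_rot: [-0.753, 1.737, -1.74]
wrist_force: [-2.9, -0.6, 10.0]
gripper_width: 0.535
```

>>> {"api": "send_rows", "payload": {
  "increments": [
    [[0,-6.5,0],[0,0,0],1],
    [[0,-6.5,0],[0,0,0],1],
    [[0,-6.5,0],[0,0,0],1],
    [[0,-6.5,0],[0,0,0],1],
    [[0,0,0],[0,0,0],1]
  ]
}}

```text
time_s: 13.4
tcp_pos: [672.2, -32.5, 100.6]
tool_rot: [-1.053, 1.421, -1.424]
wrist_force: [-0.2, -0.0, 9.1]
gripper_width: 0.539
```

>>> {"api": "send_rows", "payload": {
  "increments": [
    [[0,-6.5,0],[0,0,0],1],
    [[0,-6.5,0],[0,0,0],1],
    [[0,-6.5,0],[0,0,0],1],
    [[0,-6.5,0],[0,0,0],1],
    [[0,-6.5,0],[0,0,0],1],
    [[0,-6.5,0],[0,0,0],1],
    [[0,-6.5,0],[0,0,0],1],
    [[0,-6.5,0],[0,0,0],1],
    [[0,0,0],[0,0,0],1],
    [[0,0,0],[0,0,0],1]
  ]
}}

```text
time_s: 14.4
tcp_pos: [672.4, -32.2, 100.5]
tool_rot: [-1.436, 0.748, -0.752]
wrist_force: [0.4, 0.7, 9.2]
gripper_width: 0.535
```

```bash
python3 - <<'E'
from h import *
s=r.observe();P=pose(); print(s["tcp_pos"],np.degrees(np.arctan2(P[0][1,0],P[0][0,0])),P[0][2,:],s["joint_positions"],s["wrist_force"],s["torque"])
i=cams.read_camera("wrist"); cv2.imwrite("pics/w6.png",i); 
e=proj("wrist",[671,-33,106.5],P); c=cap(i,e,60); print(e,c)
q=np.array(c[2]);f=[onz("wrist",q+k*c[3],106.5,P) for k in(-12,12)];print("bar yaw",np.degrees(np.arctan2(*(f[0]-f[1])[1::-1])))
E
```

```text
[672.399 -32.228 100.542] -55.10711414487137 [ 0.002 -1.     0.003] [-0.307  0.683  0.441  1.629 -0.349  0.905 -0.698] [0.384 0.71  9.202] [ 0.135  0.076 -0.01 ]
[281.786 300.61 ] ((280.0345001220703, 308.28094482421875), (84.85676574707031, 120.57582092285156), (np.float32(259.56677), np.float32(278.77298)), array([0.699, 0.715], dtype=float32))
bar yaw 76.03936118914336
```

View pics/w6.png

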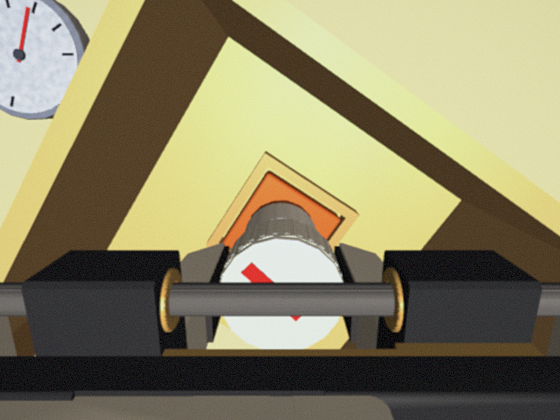

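The cap turned with the gripper (bar yaw 1° to about 76°) and the push held at 9 N. Lifting straight up, slowly at first.

>>> {"api": "send_rows", "payload": {
  "increments": [
    [[0,0,0],[0,-0.3,0],1],
    [[0,0,0],[0,-0.3,0],1],
    [[0,0,0],[0,-0.4,0],1],
    [[0,0,0],[0,-0.5,0],1],
    [[0,0,0],[0,-0.5,0],1],
    [[0,0,0],[0,0,0],1]
  ]
}}

```text
time_s: 15.05
tcp_pos: [671.3, -32.6, 119.9]
tool_rot: [-1.438, 0.749, -0.751]
wrist_force: [0.5, -0.3, -0.7]
gripper_width: 0.534
```

>>> {"api": "send_rows", "payload": {
  "increments": [
    [[0,0,0],[0,-1,0],1],
    [[0,0,0],[0,-1,0],1],
    [[0,0,0],[0,-1,0],1],
    [[0,0,0],[0,-1,0],1],
    [[0,0,0],[0,-1,0],1],
    [[0,0,0],[0,-1,0],1],
    [[0,0,0],[0,0,0],1],
    [[0,0,0],[0,0,0],1]
  ]
}}

```text
time_s: 15.85
tcp_pos: [671.1, -32.4, 179.5]
tool_rot: [-1.438, 0.75, -0.751]
wrist_force: [-1.0, 0.4, -0.8]
gripper_width: 0.535
```

```bash
python3 - <<'E'
from h import *
s=r.observe();P=pose(); print(s["tcp_pos"],P[0][2,:],s["wrist_force"],s["gripper_width"])
i=cams.read_camera("wrist"); cv2.imwrite("pics/w7.png",i); print(proj("wrist",[671,-33,110.5],P))
j=cams.read_camera("scene");t=cams.read_camera("top"); cv2.imwrite("pics/scene7.png",j);cv2.imwrite("pics/top7.png",t)
a=cv2.resize(i,(400,300));b=cv2.resize(j[150:360,60:360],(400,280));c=cv2.resize(t[40:310,130:490],(400,300))
k=np.vstack([np.hstack([a,c]),np.hstack([b,cv2.resize(j,(400,280))])]);cv2.imwrite("pics/m7.png",cv2.convertScaleAbs(k,alpha=1.4,beta=10))
E
```

```text
[671.131 -32.448 179.478] [ 0.001 -1.    -0.   ] [-0.972  0.381 -0.79 ] 0.5346703256042039
[282.416 233.783]
```

View pics/m7.png

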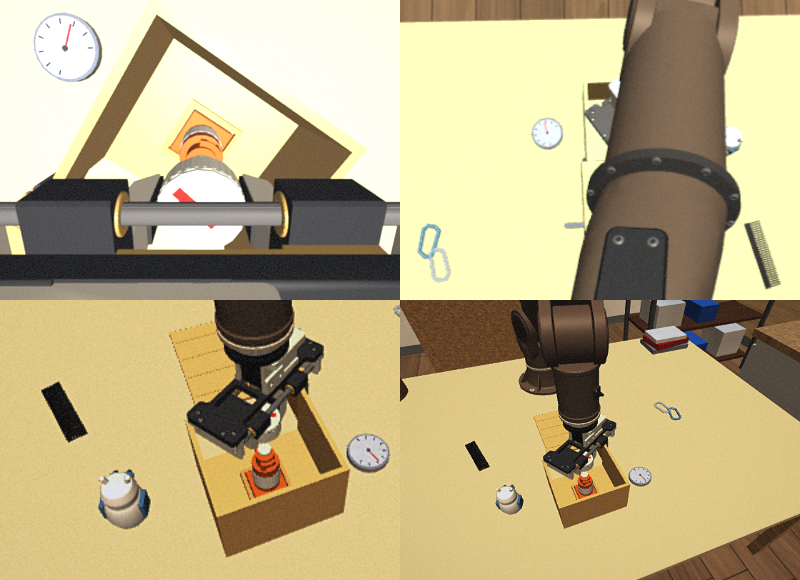

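The composite shows the cap held level over the open vial, the orange foot in its pocket, the door open, and the other objects where they were. I'll do a final projection check and hand in if it passes.

```bash
python3 - <<'E'
from h import *
m=proj("scene",[671,-33,110.5]); print("mouth expected",m,"seen ~(259,259)")
P=pose(); i=cv2.imread("pics/w7.png"); c=cap(i,proj("wrist",[671,-32.4,185.5],P),60); print(proj("wrist",[671.1,-32.4,185.5],P),c[0],c[2])
a,b=[cv2.cvtColor(cv2.imread(f"pics/{n}.png"),cv2.COLOR_BGR2GRAY).astype(float) for n in("top0","top7")]
for n,(x0,y0,x1,y1) in dict(therm=(245,142,280,178),carab=(140,235,182,298),comb=(436,234,476,302)).items(): print(n,cv2.phaseCorrelate(a[y0:y1,x0:x1],b[y0:y1,x0:x1]))
if abs(m[0]-259)<4 and abs(m[1]-259)<6: r.job_done(); print("handed in")
E
```

```text
mouth expected [256.782 261.454] seen ~(259,259)
[282.577 297.414] (281.2759552001953, 275.1449966430664) (np.float32(259.37994), np.float32(278.51587))
therm ((-0.060930253753237906, 0.11174926727735368), 0.9477955138715761)
carab ((0.5756353365075704, -0.024339542460381836), 1.0054300385244754)
comb ((-0.031135078185670295, 0.07398461674420531), 1.0241554814631968)
the job is handed in; nothing more can be done
handed in
```

The job is handed in at about 16 s of robot time. The door is open, and the cap is off and held level, straight above the open vial.

**What I did**
- **Door:** I pinched the handle from above and swung the door around its hinge. I measured it at about 89.7° (1.57 rad) after letting go.
- **Cap:** I gripped it with 40 N and pushed it down about 6 mm, with 9–10 N at the wrist. I kept it down while turning it 78° anticlockwise, then lifted it off.

**Last checks**
- **Cap height:** the lower rim should be about 49 mm above the vial's mouth. I worked this out from the arm's position, assuming no slip in the grip, and did not measure it in a picture.
- **Centring and tilt:** the gripper is within about 1 mm of the measured vial axis and has almost no tilt. The cap outline from the wrist camera is not a usable check here, because the gripper's cross-bar partly hides the cap. It came out 22 pixels off in rows, though it agreed within 1.3 pixels in columns.
- **Vial:** it came free without pulling on the arm. Its mouth shows within about 3 pixels of where it should be, and its foot is in the pocket.
- **Other objects:** the thermometer, carabiners and comb moved less than 0.6 pixel in the top view. The arm mostly hid the owl there, so I judged it only by eye in the scene view, where it is standing where it was.

**What went wrong:** joint 7 came right up to its range limit (-2.73 of -2.74 rad) at the end of the door swing. The wrist then read up to about 29 N. I let go of the handle there.

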